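# Send the blue lid through the sprung lid feeder

### The arm

A 6-joint arm with a two-finger parallel gripper is mounted at the origin on the work surface. World frame = base frame: x ahead of the robot, y to its left, z up, the work surface at z = 0. Lengths are in mm, angles in rad, forces in N, time in s.
With the tool pointing down it reaches from about 250 to 725 mm from the base axis. Payload 4 kg.
Tool frame: the origin (TCP) lies on the centre line of the jaws, within the pads' length; the fingertips stand 17 mm ahead of it and the grasp point (between the pads) lies 2 mm behind it; z points along the fingers, y is the line along which they close (so a half turn about z gives the same grasp; the last joint's range is limited). The gripper opens to 85 mm and grips with 20 to 120 N. Pads are 22 mm wide; open, the fingers measure 114 mm over their backs; the gripper's body (76 mm by 85 mm) begins 54 mm behind the grasp point. The pads swing forward as they close: fully open they stand 13 mm farther back than shut.
Start: joints at [1.327, 0.241, 0.005, 1.335, 0, 1.571], TCP at [120.694, 485.214, 248.306] pointing down, gripper open.
Joint ranges: [-2.72, 2.72], [-1.05, 1.87], [-1.09, 1.28], [-1.99, 2.15], [-1.42, 1.44], [-3.14, 3.14]. Speed limits (rad/s): [2.79, 2.79, 3.14, 3.14, 3.14, 3.14].

### API

Orientations are given as a unit quaternion [w, x, y, z].
In Python, from bench import observe, camera, get_calibration, job gives the robot as it stands.
- The arm moves only by the shell command python3 -m inch 'ROWS' [OPENING] [FORCE]. ROWS is JSON, a list of rows, each a list of 6 numbers: the shift along the tool's x, y, z each as a share of 0.5 m, from -1 to 1, then the turn, a rotation vector about the tool's x, y, z each as a share of pi/2 rad, from -1 to 1. A call has 1 to 10 rows; each row is the pose to reach, as a shift and turn from the pose commanded when the call began, along the tool's axes at that moment; what a row does not reach only later rows make up. A row lasts 1/10 s, in which the tool goes at most 50 mm and 8.59 degrees, less where a joint would pass 70% of its speed; a pose out of reach is approached as far as the arm can. A call with a number of a shift or a turn outside -1 to 1 is refused whole. A call with a gripper value outside its range is refused whole. OPENING is the finger opening in mm, from 0 to 85.4, set as the call begins (- or left out, the last holds). The fingers move at their own pace and stop on an object; FORCE is the grip in N (left out, the last holds). Time passes only in rows, so rows that repeat a pose let the fingers close. It gives the time, the measured TCP pose, the force, the opening and the grip force at its end, in the units of the state.
- observe(): the state, without advancing time (a new reading comes with each control period).
- camera(name): name is "side" or "top" or "wrist"; returns the picture (400x640x3 uint8, red, green, blue); there is no depth.
- get_calibration(name): a dict with "vfov" (degrees; the focal length in pixels is half the picture's height over the tangent of half this angle, whatever the lens; pixels are square), "cx", "cy" (the principal point, pixels), "origin" and "orientation" of the camera in the world. Camera axes: x right, y up, looking along -z (the intrinsics and any distortion apply to the point x, -y, -z); pixel columns grow to the right and rows downward; lengths in mm; the calibration is good to about 2 mm. A picture is of the moment at which its call begins: read the wrist's pose just before it. get_calibration takes no time and is no camera call; for the wrist camera it gives the pose at the moment of the call.
- job.sign_off(): hands the job in; it is judged then, once.
The state is a dict: "t": time; "qpos": joint angles; "joint_velocities": joint speeds; "joint_torque": joint torques, N m; "tool_pos": TCP position; "ee_rot": TCP orientation; "force": force on the tool from outside, world axes, zero at the start; "wrist_torque": the same for the moment, N m; "grip_width": opening from 0.0 (shut) to 1.0 (fully open); "gripper_force": force on a finger pad.
Only numpy, scipy, OpenCV 4.12 (cv2) and the standard library are available. Lean on these libraries where they do the work, as an engineer would, in place of code of your own. Each camera call takes 0.05 s, during which the arm holds its last target. There are 200 camera calls.

### The job

Turn the feeder's red gate handle fully open. Take the blue lid out of the drying rack, lay it down flat on the green mat with its blue top up and let go, then pick it up by its rim and set it down flat, blue top still up, on the yellow ring of the feeder. Finally push the orange slide all the way through its stroke so that the lid drops into the white bin and lies flat there, blue top up, let the slide spring back, leave the gate open, and do not disturb the other lids or the amber vial.

Things in the scene. Friction and masses are not known exactly. Their poses are not given: they have to be found in the camera images.
- feeder: Cream fixed feeder. Origin on the table under the loading bay's centre, x = feed direction, z up. Its aluminium deck, 50 mm above the table, spans x -114 to 52, y -43 to 43 mm. Steel guides 12 mm high stand on the deck from x = 23 to 52 mm, narrowing from 80 to 61 mm apart; no walls beside the bay. The white bin lies beyond the deck's edge.
- bay (a point): Centre of the yellow ring (68 mm across) painted on the feeder's deck, at deck height; axes as the feeder's.
- bin (a point): Centre of the inner floor of the white open bin, 113 mm (x) by 88 mm (y) inside, floor 30 mm above the table and 20 mm below the deck, walls 16 mm above its floor, directly beyond the deck's edge.
- slide (a joint): Travel of the orange sprung feed slide in m: 0 = at rest, 0.105 = fully pushed along the feeder's +x; it springs back. Takes 4 N at the start, 13 N at the end. A lid on the bay is pushed along the deck and clears its edge only at the end of the stroke.
- slide_tab (a point): Centre of the rear face (push it towards the feeder's +x) of the orange slide's upright tab: 44 mm wide (y), 10 mm thick (x), 42 mm high, from 1.5 to 43.5 mm above the deck. Moves with the slide; axes as the feeder's. At rest the tab's front face is 48 mm behind the bay's centre.
- gate (a joint): Angle of the red outlet gate in rad: 0 = shut (its arm lies across the feeder's outlet and blocks lids), 1.4 = fully open (arm swung out along the feed direction, end stop). Grows counter-clockwise seen from above; it stays where it is left.
- gate_handle (a point): Middle of the gate's red bar handle, on the vertical turning axis, 90 mm above the table: 12 mm wide (its x), 50 mm long (its y), 27 mm high. Turns with the gate; at 0 its axes are the feeder's. Below it a black hub 30 mm across; the gate arm points to its -y, 54 to 66 mm above the table.
- rack: White drying rack, fixed: base 70 (x) by 226 (y) by 8 mm with three cradles in a row along its y at -70, 0, +70 mm, whose 5 mm walls rise to 28 mm above the table. Origin at the centre of its underside. One lid stands on edge in each cradle.
- blue_lid: Blue lid, a solid disc 56 mm in diameter and 16 mm thick, 50 g; origin at its centre, its x axis is the disc's axis and points out of the blue top; the other face has a dark rubber liner. It starts standing on edge in one of the rack's cradles (centre 36 mm above the table), top facing the rack's +x.
- white_lid: White lid of the same size and frame as the blue one; stays in the rack.
- green_lid: Green lid of the same size and frame as the blue one; stays in the rack.
- mat: Dark green mat, 150 by 150 by 3 mm, fixed on the table; origin at the centre of its underside.
- vial: Amber glass vial, 38 mm in diameter, 75 mm high, standing beside the feeder; origin at the centre of its base. Leave it alone.
Not all that is in view belongs to the job. There is more than one size of the blue_lid; the job needs the larger. Of the things that look like the mat, the larger one is meant.

How it is judged (in metres and radians):
On the way, in this order (a step that is already met when the one before it is completed fails the run):
1. the blue lid lies flat on the mat, blue top up, let go (x of blue_lid in the frame of mat between -0.06 and 0.06 m and y of blue_lid in the frame of mat between -0.06 and 0.06 m and angle between blue_lid's own x axis and vertical below 0.12 rad and height (world z) of blue_lid below 0.016 m and contact force between blue_lid and the fingers below 0.1 N and linear speed of blue_lid below 0.02 m/s), for 0.2 s.
2. the blue lid lies flat on the feeder's yellow ring (centre within 18 mm), blue top up, let go (horizontal distance between blue_lid and bay below 0.018 m and angle between blue_lid's own x axis and vertical below 0.12 rad and height (world z) of blue_lid between 0.053 and 0.063 m and contact force between blue_lid and the fingers below 0.1 N and linear speed of blue_lid below 0.02 m/s), for 0.2 s.
3. the slide is pushed fully through its stroke (over 97 of 105 mm) with the gate open (over 1.15 rad) (value of joint slide above 0.097 m and value of joint gate above 1.15 rad and contact force between blue_lid and the fingers below 0.1 N), for 0.05 s.
At the end, for the whole second after the job is handed in: The blue lid lies flat inside the white bin, blue top up, the orange slide has sprung back to within 6 mm of rest, the gate is open (over 1.15 rad), the white and green lids are in their cradles and the vial stands where it was (each within 20 mm) (x of blue_lid in the frame of bin between -0.045 and 0.045 m and y of blue_lid in the frame of bin between -0.05 and 0.05 m and height (world z) of blue_lid below 0.047 m and linear speed of blue_lid below 0.03 m/s and value of joint slide below 0.006 m and value of joint gate above 1.15 rad and distance of each of white_lid, green_lid, vial from where it was at the start of the episode below 0.02 m and angle between blue_lid's own x axis and vertical below 0.25 rad); the robot touches nothing.
It fails at once if the white or green lid is moved by more than 30 mm (distance of any of white_lid, green_lid from where it was at the start of the episode above 0.03 m).
It fails at once if the vial is tipped or moved by more than 30 mm (distance of vial from where it was at the start of the episode above 0.03 m or angle between vial's own z axis and vertical above 0.5 rad).
It also fails if it takes over 72 s, if anything falls off the work surface, if the arm or the gripper's body presses on something with over 40 N, if the wrist force passes 120 N, or if a joint passes its speed limit or range.

## Working session

There is one attempt and no reset: what is moved stays moved. The work goes in short steps, Python scripts to look and compute and a shell command to move; the robot and the scene stay as the last step left them, time stands still between calls to the robot, and variables do not carry over. Pictures are saved under pics/ and viewed, at most 12 in all, crops included, and the job is handed in when it is done.

```bash
ls; mkdir -p pics
python3 - <<'E'
from bench import *
import cv2,numpy as np
print(observe())
for n in("side","top","wrist"):
    c=get_calibration(n);print(n,c)
    im=camera(n);cv2.imwrite(f"pics/{n}0.png",im[...,::-1])
E
```

```text
pics
{'t': 0.0, 'qpos': array([ 1.32700433e+00,  2.41380557e-01,  3.71316587e-03,  1.33521052e+00,
       -5.72869938e-06,  1.57082392e+00]), 'joint_velocities': array([-0.00010211,  0.00022453,  0.00066977,  0.00064376, -0.00011379,
        0.00145454]), 'joint_torque': array([-3.67567791e-04, -3.72314572e+01,  2.52410048e+01,  1.70157611e-02,
        5.91618573e-05,  5.73024188e-07]), 'tool_pos': array([120.54733004, 484.62595487, 247.42490251]), 'ee_rot': array([-1.23696871e-04,  1.21607982e-01,  9.92577662e-01, -1.03341748e-03]), 'force': array([0.30635914, 0.10408089, 0.82661498]), 'wrist_torque': array([ 0.01814442,  0.03815792, -0.02224668]), 'gripper_force': 0.0, 'grip_width': 0.9997232056462692}
side {'vfov': 46.39159340362253, 'cx': 316.3227807742746, 'cy': 200.12987563557292, 'origin': array([226.61489815, 919.86783462, 680.91324955]), 'orientation': array([-0.13038089, -0.06291292,  0.47504152,  0.8679737 ])}
top {'vfov': 50.161994997404356, 'cx': 315.6208820754794, 'cy': 195.55656548015403, 'origin': array([ 355.50255959,   -2.17921471, 1262.8444524 ]), 'orientation': array([ 0.70743241,  0.03849691, -0.03298451, -0.70496057])}
wrist {'vfov': 69.41481722905517, 'cx': 318.21278693417185, 'cy': 198.09802889133562, 'origin': array([ 45.00703208, 504.70288592, 373.14393036]), 'orientation': array([ 0.77856842, -0.12180257, -0.0950395 ,  0.60824571])}
```

View pics/top0.png

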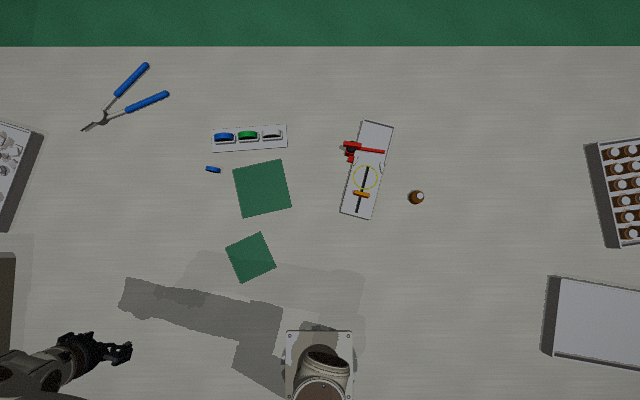

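View pics/side0.png

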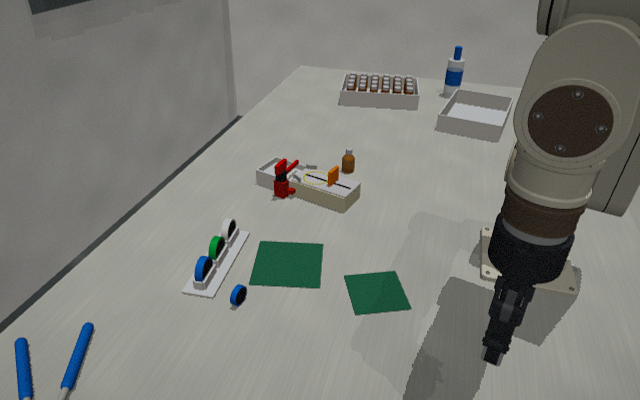

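The top view shows two blue discs: one standing in the rack's left cradle at about (224,137), and a smaller one lying loose on the table at (213,169). The job's lid is the larger one in the rack. There are also two mats, at (262,188) and (250,257), and the first is the larger. In the side view the blue top faces away from the robot. The feeder's ring is at (367,176), its tab at (361,194), the gate hub at (350,150), and the vial at (416,197).

```bash
cat > h.py <<'E'
import numpy as np, cv2
from scipy.spatial.transform import Rotation as R
from bench import *
def Q(q): return R.from_quat([q[1],q[2],q[3],q[0]])
def ray(c,px):
    f=200/np.tan(np.radians(c["vfov"]/2))
    d=np.array([(px[0]-c["cx"])/f,-(px[1]-c["cy"])/f,-1.])
    return np.array(c["origin"]),Q(c["orientation"]).apply(d/np.linalg.norm(d))
def atz(c,px,z):
    o,d=ray(c,px); return (o+d*(z-o[2])/d[2]).round(1)
def tri(*obs):  # (calib,px) pairs -> point, residual
    A=np.zeros((3,3));b=np.zeros(3);rs=[ray(*o) for o in obs]
    for o,d in rs:
        P=np.eye(3)-np.outer(d,d);A+=P;b+=P@o
    p=np.linalg.solve(A,b); return p.round(1),[round(float(np.linalg.norm(np.cross(p-o,d))),1) for o,d in rs]
def proj(c,p):
    f=200/np.tan(np.radians(c["vfov"]/2)); v=Q(c["orientation"]).inv().apply(np.array(p)-c["origin"])
    return np.array([c["cx"]-f*v[0]/v[2],c["cy"]+f*v[1]/v[2]]).round(1)
E
python3 - <<'E'
from h import *
t=get_calibration("top")
for n,p,z in [("blue",(224,136),62),("green",(247,135),62),("white",(271,135),62),("rack",(212,128),8),("rack",(287,124),8),("rack",(288,148),8),("rack",(213,152),8),
 ("mat",(233,169),3),("mat",(281,159),3),("mat",(291,208),3),("mat",(243,217),3),("ring",(367,176),50),("tab",(361,194),93),("hub",(350,150),90),("vial",(416,197),40)]: print(n,atz(t,p,z))
im=cv2.imread("pics/top0.png")
a=cv2.resize(im[110:225,200:300],None,fx=4,fy=4,interpolation=2);b=cv2.resize(im[110:225,330:430],None,fx=4,fy=4,interpolation=2)
cv2.imwrite("pics/c1.png",np.hstack([a,b]))
E
```

```text
blue [648.3 271.1  62. ]
green [651.4 205.   62. ]
white [651.5 136.1  62. ]
rack [685.9 320.1   8. ]
rack [698.6  94.7   8. ]
rack [625.3  90.9   8. ]
rack [612.7 315.    8. ]
mat [562.3 255.    3. ]
mat [592.9 111.9   3. ]
mat [446.1  80.5   3. ]
mat [419.  222.1   3. ]
ring [ 535.3 -139.4   50. ]
tab [ 478.9 -117.6   93. ]
hub [602.4 -88.1  90. ]
vial [ 476.3 -280.5   40. ]
```

View pics/c1.png

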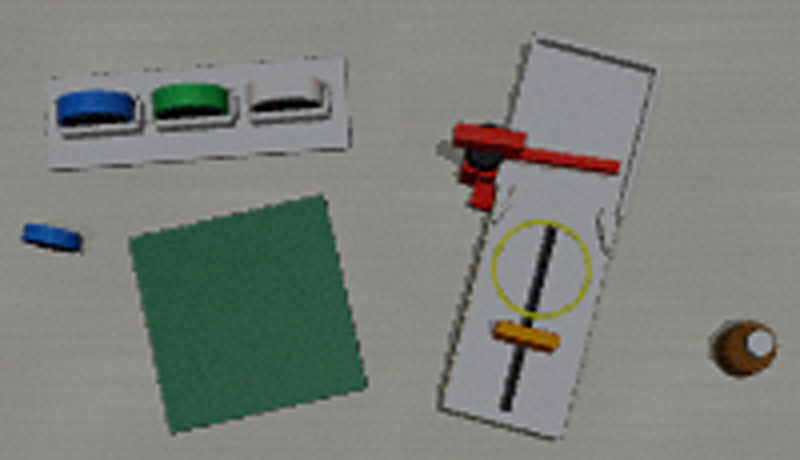

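```bash
cat >> h.py <<'E'
def down(phi): # tool down, closing axis (tool y) at world angle phi deg
    a=np.radians(phi); y=np.array([np.cos(a),np.sin(a),0]); z=np.array([0,0,-1.]); return R.from_matrix(np.c_[np.cross(y,z),y,z])
def move(p,rot,s=None):
    s=s or observe(); r=Q(s["ee_rot"]); d=r.inv().apply(np.array(p)-s["tool_pos"])/500; w=(r.inv()*rot).as_rotvec()/(np.pi/2)
    print("row",np.r_[d,w].round(3).tolist(),"t",round(s["t"],2),"len",round(float(np.linalg.norm(d))*500),"ang",round(float(np.linalg.norm(w))*90))
E
python3 - <<'E'
from h import *
s=observe();c=get_calibration("wrist");r=Q(s["ee_rot"])
print(r.inv().apply(c["origin"]-s["tool_pos"]).round(1),(r.inv()*Q(c["orientation"])).as_matrix().round(3))
t=get_calibration("top");sd=get_calibration("side")
print(tri((t,(350,147)),(sd,(281,168))))
move([560,-95,300],down(-6))
E
```

```text
[  78.1    0.9 -125.6] [[-0.001  0.952  0.305]
 [ 1.     0.001 -0.001]
 [-0.002  0.305 -0.952]]
(array([613.3, -87.9,  87.5]), [1.9, 1.9])
row [-1.133, -0.913, -0.103, -0.001, 0.001, 0.911] t 0.15 len 729 ang 82
```

```bash
python3 -m inch '[[-0.06,-0.05,-0.005,0,0,0.05],[-0.12,-0.1,-0.01,0,0,0.1],[-0.2,-0.16,-0.02,0,0,0.17],[-0.27,-0.22,-0.03,0,0,0.23],[-0.35,-0.28,-0.035,0,0,0.3],[-0.43,-0.34,-0.04,0,0,0.37],[-0.5,-0.4,-0.05,0,0,0.43],[-0.58,-0.46,-0.06,0,0,0.5],[-0.65,-0.52,-0.07,0,0,0.57],[-0.72,-0.58,-0.08,0,0,0.62]]' 85 40; python3 -c "
from h import *
move([560,-95,300],down(-6))"
```

```text
t: 1.15
tool_pos: [400.7, 115.0, 288.4]
ee_rot: [-0.0, 0.574, 0.819, 0.0]
force: [1.3, 0.5, -0.4]
grip_width: 0.996
gripper_force: 0.0
row [-0.504, 0.156, -0.023, 0.0, -0.0, 0.289] t 1.15 len 264 ang 26
```

```bash
python3 -m inch '[[-0.08,0.03,-0.004,0,0,0.05],[-0.17,0.05,-0.008,0,0,0.1],[-0.25,0.08,-0.012,0,0,0.15],[-0.34,0.1,-0.016,0,0,0.19],[-0.42,0.13,-0.02,0,0,0.24],[-0.48,0.15,-0.023,0,0,0.28],[-0.504,0.156,-0.023,0,0,0.289],[-0.504,0.156,-0.023,0,0,0.289]]'
python3 - <<'E'
from h import *
import pickle
c=get_calibration("wrist");im=camera("wrist");pickle.dump(c,open("w1.pkl","wb"))
cv2.imwrite("pics/w1.png",im[...,::-1])
E
```

```text
t: 1.95
tool_pos: [560.6, -93.7, 298.7]
ee_rot: [-0.001, 0.742, 0.67, -0.001]
force: [-0.1, 0.4, 0.2]
grip_width: 0.996
gripper_force: 0.0
```

View pics/w1.png

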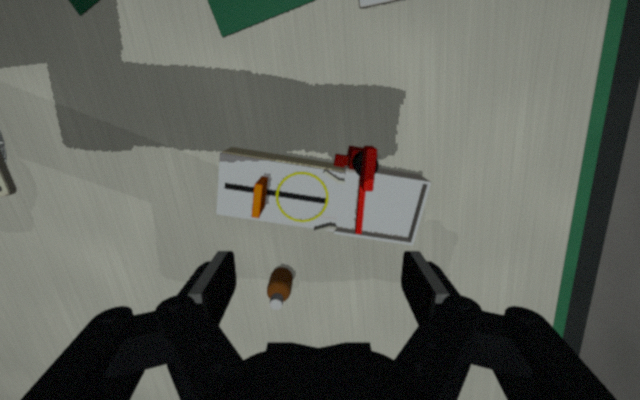

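The wrist view shows the ring centre at about (302,196), the slot running (225,185)–(326,201), the tab at (260,197), the red handle bar from (374,148) to (367,190), and the vial at (280,285).

Run:
```python
from h import *
import pickle
c=pickle.load(open("w1.pkl","rb"));t=get_calibration("top");sd=get_calibration("side")
print("ring",tri((c,(302.3,196.3)),(t,(365.1,177.1))),atz(c,(302.3,196.3),50),atz(t,(365.1,177.1),50))
print("handle",tri((c,(370.5,168)),(t,(352.1,143.4))),atz(c,(370.5,168),103),atz(t,(352.1,143.4),103))
print("slot",atz(c,(225,185.5),50),atz(c,(326,201),50),"bar",atz(c,(374,148),103),atz(c,(367.5,190),103))
move([605,-92,200],down(-6))
```

```text
ring (array([ 534. , -135. ,   32.4]), [1.1, 1.1]) [ 534.9 -128.8   50. ] [ 532.1 -133.9   50. ]
handle (array([626.7, -95.9,  65. ]), [0.2, 0.2]) [620.4 -87.3 103. ] [618.2 -93.  103. ]
slot [ 433.5 -103.1   50. ] [ 566.3 -138.8   50. ] bar [625.4 -65.2 103. ] [ 615.7 -112.8  103. ]
row [0.01, 0.09, 0.198, -0.001, -0.0, 0.003] t 2.0 len 109 ang 0
```

```bash
python3 -m inch '[[0.01,0.04,0.05,0,0,0],[0.005,0.08,0.1,0,0,0],[0.0,0.11,0.15,0,0,0],[0.0,0.12,0.19,0,0,0],[0.0,0.12,0.2,0,0,0],[0.0,0.12,0.2,0,0,0],[0.0,0.12,0.2,0,0,0]]'
python3 - <<'E'
from h import *
import pickle
s=observe();print(s["tool_pos"],s["qpos"].round(2))
c=get_calibration("wrist");im=camera("wrist")[...,::-1];pickle.dump(c,open("w2.pkl","wb"))
cv2.imwrite("pics/w2.png",im)
o=cv2.imread("pics/w1.png")
cv2.imwrite("pics/c2.png",np.hstack([cv2.resize(o[135:255,205:440][:, 120:235],None,fx=3,fy=3,interpolation=2),cv2.resize(im[60:300,200:440],(400,400),interpolation=2)[:360]]))
E
```

```text
t: 2.7
tool_pos: [620.0, -97.8, 201.5]
ee_rot: [0.001, 0.741, 0.671, 0.001]
force: [-0.5, 0.9, 0.3]
grip_width: 0.999
gripper_force: 0.0
[620.00730312 -97.80981166 201.5340972 ] [-0.16  0.52  0.29  1.34  0.    1.51]
```

View pics/c2.png

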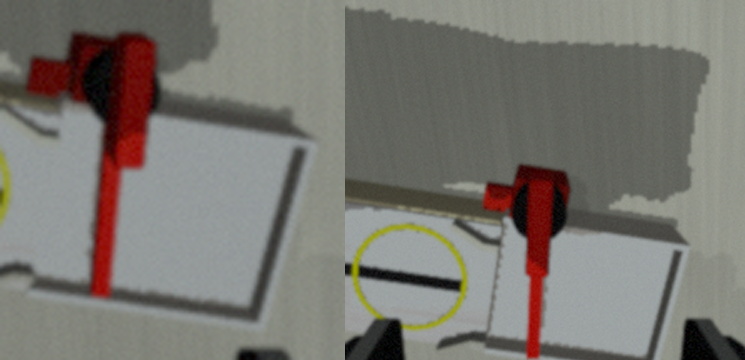

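The handle's top face is centred at (316,193) in this view and at (369,168) in the earlier one. The arm lies about 3° off the tool's x axis.

Run:
```python
from h import *
import pickle
c=pickle.load(open("w1.pkl","rb"));d=pickle.load(open("w2.pkl","rb"));t=get_calibration("top")
P=lambda x,y:((x-345)/1.667+200-.2,y/1.667+60-.2)
print("handle",tri((c,(369.6,168)),(d,P(538.5,221.5))),tri((d,P(538.5,221.5)),(t,(352.1,143.4))),atz(d,P(538.5,221.5),103.5))
print("ring",tri((c,(302.3,196.3)),(d,P(410,276.5))),atz(d,P(410,276.5),50))
print("bar ends",atz(d,P(540,168),103.5),atz(d,P(538,275),103.5), "fb", proj(d,observe()["tool_pos"]))
```

```text
handle (array([619.8, -87.4,  98.8]), [0.8, 0.8]) (array([620.6, -92.6,  85.6]), [2.4, 2.4]) [619.7 -85.3 103.5]
ring (array([ 535. , -128.2,   51.5]), [0.2, 0.2]) [ 534.5 -128.6   50. ]
bar ends [623.1 -59.4 103.5] [ 616.6 -113.2  103.5] fb [318.6 273.7]
```

```bash
python3 -c "
from h import *
move([620,-88,97],down(-7.5))"
```

```text
row [0.02, -0.003, 0.21, 0.002, 0.0, 0.02] t 2.75 len 105 ang 2
```

```bash
python3 -m inch '[[0.02,-0.003,0.03,0.002,0,0.02],[0.02,-0.003,0.08,0.002,0,0.02],[0.02,-0.003,0.13,0.002,0,0.02],[0.02,-0.003,0.17,0.002,0,0.02],[0.02,-0.003,0.2,0.002,0,0.02],[0.02,-0.003,0.21,0.002,0,0.02],[0.02,-0.003,0.21,0.002,0,0.02]]' 50 40 && python3 -m inch '[[0,0,0,0,0,0],[0,0,0,0,0,0],[0,0,0,0,0,0],[0,0,0,0,0,0],[0,0,0,0,0,0]]' 0 40
```

```text
t: 3.45
tool_pos: [619.6, -88.5, 95.3]
ee_rot: [-0.001, 0.752, 0.659, -0.001]
force: [-0.9, -0.1, 0.5]
grip_width: 0.586
gripper_force: 0.0
t: 3.95
tool_pos: [619.4, -88.6, 96.3]
ee_rot: [-0.001, 0.752, 0.659, -0.001]
force: [-3.7, 0.2, 5.4]
grip_width: 0.133
gripper_force: 40.5
```

```bash
python3 -m inch '[[0,0,0,0,0,-0.06],[0,0,0,0,0,-0.14],[0,0,0,0,0,-0.22],[0,0,0,0,0,-0.3],[0,0,0,0,0,-0.38],[0,0,0,0,0,-0.46],[0,0,0,0,0,-0.54],[0,0,0,0,0,-0.62],[0,0,0,0,0,-0.7]]' && python3 -m inch '[[0,0,0,0,0,-0.05],[0,0,0,0,0,-0.09],[0,0,0,0,0,-0.11],[0,0,0,0,0,-0.11]]'; python3 -c "
from h import *
s=observe();print(s['wrist_torque'],Q(s['ee_rot']).as_matrix()[:,1],s['qpos'])"
```

```text
t: 4.85
tool_pos: [617.1, -89.5, 96.3]
ee_rot: [-0.003, 0.295, 0.955, -0.002]
force: [-9.5, -2.1, 9.9]
grip_width: 0.128
gripper_force: 41.1
t: 5.25
tool_pos: [616.9, -89.9, 96.3]
ee_rot: [-0.003, 0.214, 0.977, -0.002]
force: [-11.2, -3.8, 9.1]
grip_width: 0.128
gripper_force: 41.1
[-0.51069906  1.75027945  0.03505644] [ 0.4183107   0.90829069 -0.00491699] [-0.14330643  0.58510233  0.12180638  1.11460744 -0.00302101  0.2883092 ]
```

```bash
python3 -m inch '[[0,0,0,0,0,-0.02],[0,0,0,0,0,-0.035],[0,0,0,0,0,-0.035]]'; python3 -c "
from h import *
s=observe();print(s['wrist_torque'],Q(s['ee_rot']).as_matrix()[:,1])"; python3 -m inch '[[0,0,0,0,0,0],[0,0,0,0,0,0],[0,0,0,0,0,0]]' 50; python3 -m inch '[[0,0,-0.04,0,0,0],[0,0,-0.1,0,0,0],[0,0,-0.18,0,0,0],[0,0,-0.25,0,0,0],[0,0,-0.3,0,0,0],[0,0,-0.3,0,0,0]]' 85
python3 - <<'E'
from h import *
import pickle
c=get_calibration("wrist");im=camera("wrist")[...,::-1];pickle.dump(c,open("w3.pkl","wb"));cv2.imwrite("pics/w3.png",im)
move([600,235,240],down(3.3))
print(get_calibration("wrist")["origin"])
E
```

```text
t: 5.55
tool_pos: [616.9, -89.9, 96.4]
ee_rot: [-0.003, 0.189, 0.982, -0.001]
force: [-9.9, -1.3, 10.3]
grip_width: 0.134
gripper_force: 58.7
[-0.37003903  1.87343338 -1.31191245] [ 0.37144478  0.92844587 -0.0041279 ]
t: 5.85
tool_pos: [620.1, -88.4, 95.0]
ee_rot: [-0.001, 0.187, 0.982, 0.0]
force: [-1.3, -0.1, 0.6]
grip_width: 0.582
gripper_force: 0.0
t: 6.45
tool_pos: [622.6, -88.6, 249.8]
ee_rot: [0.003, 0.186, 0.982, 0.0]
force: [0.8, 0.1, 0.2]
grip_width: 0.995
gripper_force: 0.0
row [0.277, 0.586, 0.014, 0.001, 0.001, 0.724] t 6.5 len 324 ang 65
[548.81635851 -58.91483798 372.54024562]
```

View pics/w3.png

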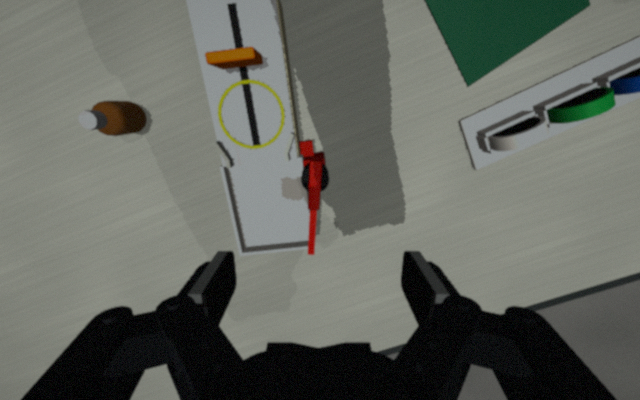

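The gate is at its end stop, with the arm along the feed direction. The ring centre is now at (251,114). Next I go to the rack.

```bash
python3 - <<'E'
from h import *
import pickle
d=pickle.load(open("w3.pkl","rb"))
print("ring",atz(d,(251,114),50),"slot",atz(d,(232,4),50),atz(d,(257,144),50),"green top",atz(d,(582,103),50))
E
python3 -m inch '[[0.05,0.08,0,0,0,0.08],[0.1,0.16,0,0,0,0.16],[0.14,0.25,0,0,0,0.24],[0.18,0.34,0,0,0,0.33],[0.22,0.42,0,0,0,0.42],[0.25,0.5,0,0,0,0.5],[0.27,0.55,0,0,0,0.58],[0.277,0.58,0.01,0,0,0.66],[0.277,0.586,0.014,0,0,0.72],[0.277,0.586,0.014,0,0,0.724]]'
python3 - <<'E'
from h import *
import pickle
d=get_calibration("wrist");im=camera("wrist")[...,::-1];pickle.dump(d,open("w4.pkl","wb"));cv2.imwrite("pics/w4.png",im)
for p in ([648,271,64],[651,205,64],[440,100,3],[560,255,3]): print(proj(d,p))
E
```

```text
ring [ 533.  -129.5   50. ] slot [ 433.7 -102.1   50. ] [ 564.5 -137.2   50. ] green top [653.  205.3  50. ]
t: 7.5
tool_pos: [597.6, 235.7, 234.9]
ee_rot: [-0.002, 0.686, 0.728, -0.003]
force: [-0.2, 0.6, -0.3]
grip_width: 0.995
gripper_force: 0.0
[370.1 153.8]
[365.9 214. ]
[201.  259.8]
[289.9 154.6]
```

View pics/w4.png

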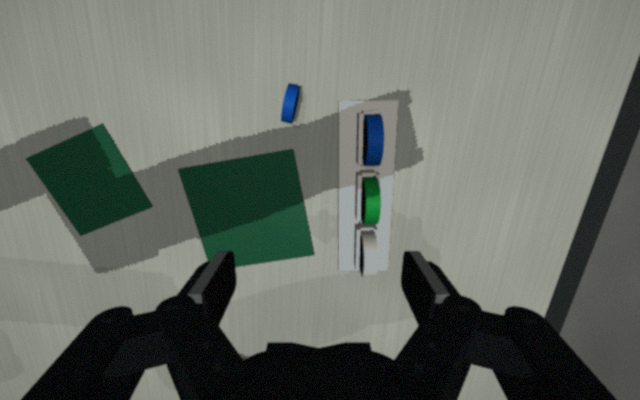

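Here the blue lid in the rack is at (373,139), the larger mat is centred at (246,208), and the smaller blue disc at (291,103) is a decoy. The rack corners are (339,102), (397,100), (387,271) and (338,270).

Run:
```python
from h import *
import pickle
d=pickle.load(open("w4.pkl","rb"))
print("blue",atz(d,(374,139.5),62),"green",atz(d,(372,201),62))
for p in ((339,102),(397,100),(387,271),(338,270)): print("rack",atz(d,p,8))
for p in ((180,169),(293,150),(314,254)): print("mat",atz(d,p,3))
p=atz(d,(374,139.5),62);move([p[0],p[1]-15,160],down(3.3))
```

```text
blue [650.7 285.4  62. ] green [656.3 219.7  62. ]
rack [615.5 320.3   8. ]
rack [682.1 326.4   8. ]
rack [700.2 101.7   8. ]
rack [632.1  99.    8. ]
mat [421.8 228.4   3. ]
mat [563.7 260.9   3. ]
mat [597.4 119.    3. ]
row [0.064, 0.111, 0.151, -0.004, 0.0, 0.002] t 7.55 len 99 ang 0
```

```bash
python3 -c "
from h import *
move([652,281,150],down(4.5))"
```

```text
row [0.085, 0.115, 0.17, -0.004, 0.0, -0.012] t 7.55 len 111 ang 1
```

```bash
python3 -m inch '[[0.02,0.03,0.03,0,0,-0.005],[0.05,0.07,0.08,0,0,-0.012],[0.08,0.1,0.13,0,0,-0.012],[0.085,0.115,0.16,-0.004,0,-0.012],[0.085,0.115,0.17,-0.004,0,-0.012],[0.085,0.115,0.17,-0.004,0,-0.012],[0.085,0.115,0.17,-0.004,0,-0.012]]'
python3 - <<'E'
from h import *
import pickle
d=get_calibration("wrist");im=camera("wrist")[...,::-1];pickle.dump(d,open("w5.pkl","wb"));cv2.imwrite("pics/w5.png",im)
o=cv2.imread("pics/w4.png")
cv2.imwrite("pics/c5.png",np.hstack([cv2.resize(o[90:190,320:420],(400,400),interpolation=2),cv2.resize(im[100:300,220:420],(400,400),interpolation=2)]))
E
```

```text
t: 8.25
tool_pos: [653.5, 279.9, 154.4]
ee_rot: [0.001, 0.68, 0.734, 0.002]
force: [-0.5, 0.2, 0.7]
grip_width: 0.993
gripper_force: 0.0
```

View pics/c5.png

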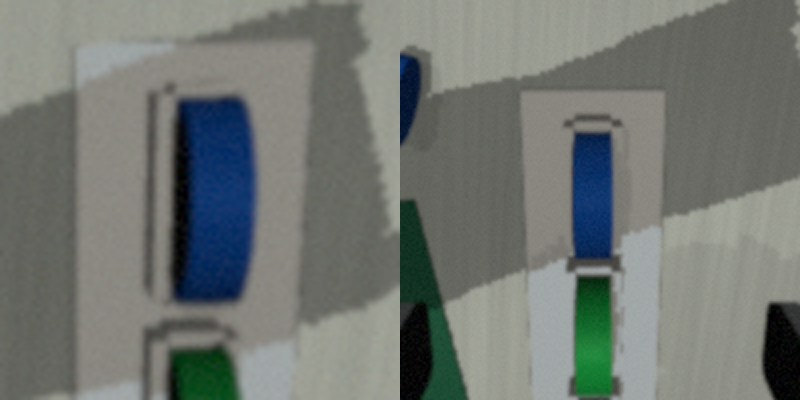

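The pre-grasp crop shows the rack's blue lid edge-on and centred: columns 573–613 (image x ≈ 316.5) and rows 166–229. It is the larger, cradled blue lid.

Run:
```python
from h import *
import pickle
d=pickle.load(open("w5.pkl","rb"))
P=lambda x,y:(220+(x-400)/2-.25,100+y/2-.25)
for z in(45,60,64):print(z,atz(d,P(593,190),z),atz(d,P(573,190),z),atz(d,P(613,190),z))
print("wall ends z28",atz(d,P(593,118),28),atz(d,P(593,268),28))
print("green",atz(d,P(594,335),60))
for y in (133,258):
    o,v=ray(d,P(593,y)); # tangent: circle centre (yc,36) r28
    n=np.array([v[2],-v[1]])/np.hypot(v[1],v[2])
    print("tangent yc candidates",[round(float(o[1]+(s*28-n[1]*(36-o[2]))/n[0]),1) for s in(1,-1)])
# left crop dims: lid height of top from two views: top-centre point
e=pickle.load(open("w4.pkl","rb"))
L=lambda x,y:(320+x/4-.4,90+y/4-.4)
print("right(+x) rim edge apex", tri((e,L(255,190)),(d,P(613,195))))
move([652.5,279,66],down(4.5))
```

```text
45 [652.3 287.   45. ] [643.8 286.4  45. ] [660.7 287.7  45. ]
60 [651.9 291.6  60. ] [644. 291.  60.] [659.9 292.2  60. ]
64 [651.9 292.8  64. ] [644.1 292.2  64. ] [659.7 293.4  64. ]
wall ends z28 [650.2 314.8  28. ] [655.5 243.1  28. ]
green [657.2 226.2  60. ]
tangent yc candidates [281.2, 338.3]
tangent yc candidates [221.2, 282.3]
right(+x) rim edge apex (array([660.9, 288.2,  55.1]), [0.7, 0.7])
row [-0.002, -0.004, 0.178, 0.004, -0.001, -0.001] t 8.3 len 89 ang 0
```

```bash
python3 -m inch '[[0.002,-0.004,0.03,0,0,0],[0.003,-0.004,0.07,0,0,0],[0.003,-0.004,0.11,0,0,0],[0.003,-0.004,0.15,0,0,0],[0.003,-0.004,0.175,0,0,0],[0.003,-0.004,0.187,0,0,0],[0.003,-0.004,0.187,0,0,0],[0.003,-0.004,0.187,0,0,0]]' 50 30 && python3 -m inch '[[0,0,0,0,0,0],[0,0,0,0,0,0],[0,0,0,0,0,0],[0,0,0,0,0,0],[0,0,0,0,0,0]]' 0 30
```

```text
t: 9.1
tool_pos: [652.3, 282.2, 60.7]
ee_rot: [0.001, 0.68, 0.734, 0.002]
force: [0.2, -0.1, 0.7]
grip_width: 0.588
gripper_force: 0.0
t: 9.6
tool_pos: [652.1, 282.2, 60.4]
ee_rot: [0.001, 0.679, 0.734, 0.002]
force: [-0.6, -0.2, 4.7]
grip_width: 0.185
gripper_force: 32.4
```

```bash
python3 -m inch '[[0,0,-0.01,0,0,0],[0,0,-0.03,0,0,0],[0,0,-0.06,0,0,0],[0,0,-0.1,0,0,0],[0,0,-0.14,0,0,0],[0,0,-0.18,0,0,0],[0,0,-0.21,0,0,0],[0,0,-0.23,0,0,0],[0,0,-0.24,0,0,0],[0,0,-0.24,0,0,0]]'
cat >> h.py <<'E'
def tilt(phi,a): return down(phi)*R.from_rotvec([-np.radians(a),0,0])
E
python3 - <<'E'
from h import *
move([490,167,120],tilt(18.8,55))
r=tilt(18.8,55).as_matrix();print(r.round(2))
E
```

```text
t: 10.6
tool_pos: [651.3, 282.0, 179.9]
ee_rot: [0.001, 0.68, 0.734, 0.002]
force: [0.4, 0.2, -0.3]
grip_width: 0.177
gripper_force: 31.7
row [-0.205, -0.34, 0.118, -0.605, 0.077, -0.148] t 10.6 len 207 ang 57
[[-0.32  0.54  0.78]
 [ 0.95  0.18  0.26]
 [-0.    0.82 -0.57]]
```

```bash
python3 -m inch '[[-0.01,-0.02,0,-0.03,0,-0.01],[-0.03,-0.05,0.01,-0.09,0.01,-0.02],[-0.06,-0.1,0.02,-0.16,0.02,-0.04],[-0.09,-0.15,0.04,-0.24,0.03,-0.06],[-0.12,-0.2,0.06,-0.33,0.04,-0.08],[-0.15,-0.25,0.08,-0.42,0.05,-0.1],[-0.175,-0.29,0.1,-0.5,0.065,-0.125],[-0.19,-0.32,0.11,-0.56,0.07,-0.14],[-0.2,-0.335,0.115,-0.595,0.075,-0.147],[-0.205,-0.34,0.118,-0.605,0.077,-0.148]]'; python3 -c "
from h import *
s=observe();print(s['qpos'].round(2))
move([490,167,41],tilt(18.8,55))"
```

```text
t: 11.6
tool_pos: [497.5, 170.0, 122.6]
ee_rot: [0.26, 0.522, 0.726, 0.364]
force: [1.1, 0.1, -2.7]
grip_width: 0.173
gripper_force: 31.8
[ 0.33  0.18 -1.08 -0.62 -0.    1.58]
row [-0.001, -0.14, 0.085, -0.02, 0.0, -0.002] t 11.6 len 82 ang 2
```

```bash
python3 -c "
from h import *
move([508,173,70],tilt(18.8,50))
move([508,173,44],tilt(18.8,50))"
```

```text
row [-0.001, -0.071, 0.08, 0.036, 0.0, -0.002] t 11.6 len 54 ang 3
row [-0.001, -0.113, 0.112, 0.036, 0.0, -0.002] t 11.6 len 79 ang 3
```

```bash
python3 -m inch '[[0,-0.02,0.02,0.01,0,0],[0,-0.04,0.04,0.02,0,0],[0,-0.06,0.065,0.036,0,0],[-0.001,-0.071,0.08,0.036,0,0],[-0.001,-0.071,0.08,0.036,0,0],[-0.001,-0.071,0.08,0.036,0,0]]'; python3 -c "
from h import *
s=observe();print(s['qpos'].round(2),s['force'])
move([508,173,44],tilt(18.8,50))"
```

```text
t: 12.2
tool_pos: [510.9, 174.1, 71.1]
ee_rot: [0.245, 0.529, 0.736, 0.344]
force: [-0.7, 0.4, -0.8]
grip_width: 0.176
gripper_force: 31.9
[ 0.33  0.35 -1.05 -0.7  -0.    1.58] [-0.66861396  0.3815562  -0.7542905 ]
row [-0.0, -0.045, 0.03, -0.001, 0.0, -0.003] t 12.2 len 27 ang 0
```

```bash
python3 -m inch '[[0,-0.012,0.01,0,0,0],[0,-0.024,0.018,0,0,0],[0,-0.034,0.024,0,0,0],[0,-0.04,0.028,0,0,0],[0,-0.042,0.029,0,0,0],[0,-0.042,0.029,0,0,0]]'; python3 -c "
from h import *
s=observe();print(s['qpos'].round(2),s['force'])"
```

```text
t: 12.8
tool_pos: [509.4, 173.7, 46.5]
ee_rot: [0.246, 0.529, 0.736, 0.344]
force: [0.4, -0.3, -0.6]
grip_width: 0.178
gripper_force: 31.9
[ 0.33  0.45 -1.07 -0.82 -0.    1.58] [ 0.36178979 -0.26329567 -0.55019413]
```

```bash
python3 -m inch '[[0,-0.002,0.002,0,0,0],[0,-0.004,0.004,0,0,0],[0,-0.005,0.004,0,0,0],[0,-0.005,0.004,0,0,0]]'
python3 - <<'E'
from h import *
s=observe();print(s['force'])
im=camera("wrist")[...,::-1];cv2.imwrite("pics/w6.png",im)
b=camera("side")[...,::-1];cv2.imwrite("pics/s6.png",b)
E
```

```text
t: 13.2
tool_pos: [509.3, 173.7, 43.3]
ee_rot: [0.246, 0.529, 0.736, 0.344]
force: [-0.1, 0.0, -0.1]
grip_width: 0.179
gripper_force: 31.9
[-0.11678492  0.00864715 -0.07102843]
```

```bash
python3 -m inch '[[0,-0.0015,0.001,0,0,0],[0,-0.003,0.0025,0,0,0],[0,-0.003,0.0025,0,0,0]]'
```

```text
t: 13.6
tool_pos: [509.8, 173.8, 42.0]
ee_rot: [0.246, 0.529, 0.735, 0.345]
force: [-2.6, -1.5, 3.7]
grip_width: 0.181
gripper_force: 32.6
```

View pics/s6.png

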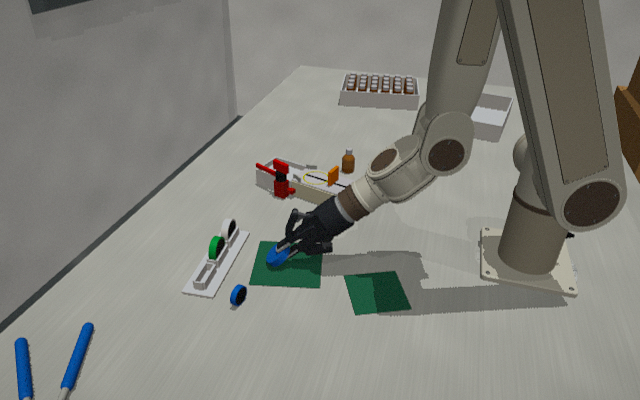

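The side view shows the lid held tilted, blue side up, with its far edge at the mat around (275,262). The force reading confirms contact with the mat. I release it and draw the fingers back along their own axis.

```bash
python3 -m inch '[[0,0,0,0,0,0],[0,0,0,0,0,0],[0,0,-0.01,0,0,0],[0,0,-0.04,0,0,0],[0,0,-0.09,0,0,0],[0,0,-0.14,0,0,0],[0,0,-0.18,0,0,0],[0,0,-0.2,0,0,0]]' 30
python3 - <<'E'
from h import *
import pickle
t=get_calibration("top");b=camera("top");s=camera("side")
for n,im in(("top",b),("side",s)):
    h=cv2.cvtColor(im,cv2.COLOR_RGB2HSV);m=cv2.inRange(h,(95,90,40),(130,255,255))
    k,l,st,ce=cv2.connectedComponentsWithStats(m)
    for i in range(1,k):
        if st[i,4]>25: print(n,st[i],ce[i].round(1), atz(get_calibration(n),ce[i],19 if n=="top" else 19))
cv2.imwrite("pics/t7.png",b[...,::-1])
move([430,146,250],down(18.8))
E
```

```text
t: 14.4
tool_pos: [459.3, 156.8, 124.7]
ee_rot: [0.238, 0.533, 0.741, 0.333]
force: [-0.1, 0.2, 0.1]
grip_width: 0.352
gripper_force: 0.0
top [114  62  35  36 319] [131.   79.3] [832.8 566.7  19. ]
top [125  90  44  23 307] [146.5 101.3] [764.5 516.7  19. ]
top [205 166  15   7  63] [212.4 168.6] [560.8 312.7  19. ]
top [250 175  20  20 287] [259.9 183.9] [515.7 171.4  19. ]
side [454  46   8  14  90] [457.4  52.4] [  217.1 -1672.2    19. ]
side [445  69   7  11  32] [447.5  73.5] [  246.  -1287.3    19. ]
side [271 249  26  22 487] [283.6 259.5] [511.3 182.5  19. ]
side [230 284  17  22 150] [235.6 293.9] [566.1 310.8  19. ]
side [ 61 322  33  69 809] [ 77.2 356.4] [759.6 529.5  19. ]
side [ 14 338  19  62 828] [ 22.9 368.8] [827.4 577.   19. ]
row [-0.001, 0.145, -0.213, 0.538, -0.001, -0.003] t 14.5 len 129 ang 48
```

```bash
python3 -m inch '[[0,0.02,-0.03,0.03,0,0],[0,0.04,-0.06,0.1,0,0],[0,0.06,-0.1,0.18,0,0],[0,0.08,-0.13,0.27,0,0],[0,0.1,-0.15,0.36,0,0],[0,0.12,-0.18,0.44,0,0],[0,0.14,-0.2,0.5,0,0],[0,0.145,-0.213,0.53,0,-0.003],[0,0.145,-0.213,0.538,0,-0.003]]' 85 && python3 -c "
from h import *
move([513,176,140],down(18.8))"
```

```text
t: 15.4
tool_pos: [433.8, 147.8, 247.1]
ee_rot: [-0.002, 0.582, 0.813, -0.002]
force: [-0.3, -0.7, -0.9]
grip_width: 0.995
gripper_force: 0.0
row [0.002, 0.169, 0.213, -0.004, -0.001, 0.001] t 15.4 len 136 ang 0
```

```bash
python3 -m inch '[[0,0.03,0.03,0,0,0],[0,0.07,0.09,0,0,0],[0,0.12,0.15,0,0,0],[0,0.155,0.195,0,0,0],[0.002,0.169,0.21,-0.004,0,0],[0.002,0.169,0.213,-0.004,0,0],[0.002,0.169,0.213,-0.004,0,0]]'
cat >> h.py <<'E'
def blue(name,z,amin=300):
    c=get_calibration(name);im=camera(name);m=cv2.inRange(cv2.cvtColor(im,cv2.COLOR_RGB2HSV),(95,90,40),(130,255,255))
    k,l,st,ce=cv2.connectedComponentsWithStats(m)
    for i in range(1,k):
        if st[i,4]>amin:
            cn=max(cv2.findContours((l==i).astype("uint8"),0,1)[0],key=len);e=cv2.fitEllipse(cn)
            q=np.array([atz(c,p[0],z)[:2] for p in cn]);ct,r=cv2.minEnclosingCircle(q.astype("float32"))
            print(name,st[i].tolist(),np.round(e[0],1),atz(c,e[0],z),"circle",np.round(ct,1),round(r,1))
    return c,im
E
python3 - <<'E'
from h import *
c,im=blue("wrist",19);cv2.imwrite("pics/w7.png",im[...,::-1])
move([513,176,17],down(18.8))
E
```

```text
t: 16.1
tool_pos: [509.1, 174.8, 141.6]
ee_rot: [0.001, 0.582, 0.813, 0.002]
force: [0.2, -0.0, 0.2]
grip_width: 0.994
gripper_force: 0.0
wrist [415, 25, 51, 59, 1145] [442.2  54.7] [564.  317.3  19. ] circle [561.7 316.3] 23.0
wrist [293, 166, 63, 63, 3109] [324.2 197.2] [515.1 177.6  19. ] circle [515.4 176.8] 29.8
row [-0.0, 0.006, 0.251, 0.003, -0.001, 0.001] t 16.15 len 125 ang 0
```

View pics/w7.png

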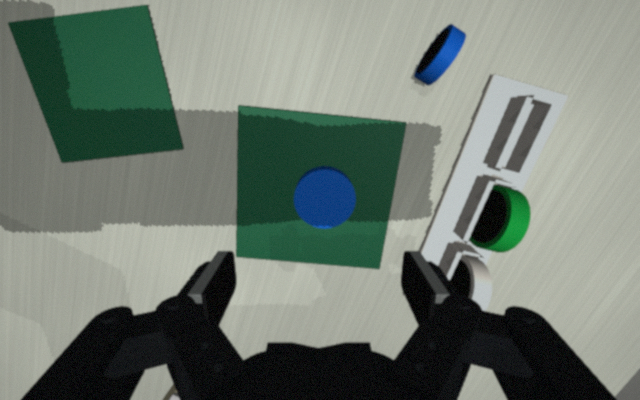

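The lid lies flat on the larger mat, blue side up, at (324,197) in the image, which is (515,177) in the world. The other lids look undisturbed. Next I pick it up by the rim.

```bash
python3 -m inch '[[0,0.005,0.03,0.003,0,0],[0,0.011,0.08,0.003,0,0],[0,0.011,0.14,0.003,0,0],[0,0.011,0.19,0.003,0,0],[0,0.011,0.23,0.003,0,0],[0,0.011,0.247,0.003,0,0],[0,0.011,0.251,0.003,0,0],[0,0.011,0.251,0.003,0,0]]' 75 25 && python3 -m inch '[[0,0,0,0,0,0],[0,0,0,0,0,0],[0,0,0,0,0,0],[0,0,0,0,0,0],[0,0,0,0,0,0]]' 40 25
```

```text
t: 16.95
tool_pos: [515.9, 177.2, 16.5]
ee_rot: [-0.0, 0.582, 0.813, 0.0]
force: [-0.1, -0.7, -0.5]
grip_width: 0.881
gripper_force: 0.0
t: 17.45
tool_pos: [516.6, 177.4, 17.4]
ee_rot: [0.0, 0.582, 0.813, 0.001]
force: [-1.0, 0.5, 5.9]
grip_width: 0.64
gripper_force: 26.6
```

```bash
python3 -m inch '[[0,0,-0.01,0,0,0],[0,0,-0.03,0,0,0],[0,0,-0.07,0,0,0],[0,0,-0.12,0,0,0],[0,0,-0.17,0,0,0],[0,0,-0.21,0,0,0],[0,0,-0.24,0,0,0],[0,0,-0.25,0,0,0],[0,0,-0.25,0,0,0]]'; python3 -c "
from h import *
move([534,-129,140],down(75))"
```

```text
t: 18.35
tool_pos: [516.2, 177.1, 142.0]
ee_rot: [-0.0, 0.582, 0.813, 0.001]
force: [-0.2, -0.3, -1.1]
grip_width: 0.644
gripper_force: 26.8
row [-0.591, -0.164, 0.003, 0.001, -0.0, -0.624] t 18.35 len 307 ang 56
```

```bash
python3 -m inch '[[-0.02,-0.005,0,0,0,-0.02],[-0.06,-0.02,0,0,0,-0.07],[-0.12,-0.035,0,0,0,-0.13],[-0.19,-0.05,0,0,0,-0.2],[-0.26,-0.07,0,0,0,-0.27],[-0.33,-0.09,0,0,0,-0.35],[-0.4,-0.11,0,0,0,-0.43],[-0.47,-0.13,0,0,0,-0.5],[-0.53,-0.147,0.002,0,0,-0.56],[-0.57,-0.158,0.003,0,0,-0.6]]' && python3 -m inch '[[-0.02,0,0,0,0,-0.02],[-0.021,0,0,0,0,-0.024],[-0.021,0,0,0,0,-0.024],[-0.021,0,0,0,0,-0.024]]'
python3 - <<'E'
from h import *
move([534,-129,67],down(75))
E
```

```text
t: 19.35
tool_pos: [532.1, -120.3, 137.8]
ee_rot: [-0.002, 0.149, 0.989, 0.0]
force: [1.6, 0.3, -1.2]
grip_width: 0.646
gripper_force: 26.8
t: 19.75
tool_pos: [542.4, -120.6, 138.6]
ee_rot: [-0.002, 0.13, 0.991, 0.0]
force: [0.2, -0.2, -1.1]
grip_width: 0.642
gripper_force: 26.8
row [0.011, -0.02, 0.143, 0.0, -0.002, 0.0] t 19.75 len 73 ang 0
```

```bash
python3 -m inch '[[0.005,-0.01,0.02,0,0,0],[0.011,-0.02,0.06,0,0,0],[0.011,-0.02,0.09,0,0,0],[0.011,-0.02,0.12,0,-0.002,0],[0.011,-0.02,0.135,0,-0.002,0],[0.011,-0.02,0.141,0,-0.002,0],[0.011,-0.02,0.143,0,-0.002,0],[0.011,-0.02,0.143,0,-0.002,0]]'
python3 - <<'E'
from h import *
s=observe();print(s["force"]);blue("wrist",66);move([534,-129,64.5],down(75))
E
```

```text
t: 20.55
tool_pos: [535.5, -129.6, 68.2]
ee_rot: [0.001, 0.13, 0.991, -0.0]
force: [1.2, -0.0, -0.9]
grip_width: 0.643
gripper_force: 26.8
[ 1.15990185 -0.03739206 -0.91462638]
wrist [262, 213, 114, 111, 9711] [318.3 269.1] [ 536.2 -128.6   66. ] circle [ 537.5 -129.4] 31.8
row [0.003, 0.0, 0.008, 0.0, 0.002, 0.0] t 20.6 len 4 ang 0
```

```bash
python3 -m inch '[[0.001,0,0.002,0,0,0],[0.003,0,0.004,0,0,0],[0.003,0,0.006,0,0,0],[0.003,0,0.007,0,0,0],[0.003,0,0.007,0,0,0]]'; python3 -c "
from h import *
print(observe()['force'])"
```

```text
t: 21.1
tool_pos: [533.6, -129.2, 64.5]
ee_rot: [0.001, 0.13, 0.991, -0.0]
force: [-1.3, 0.3, 0.9]
grip_width: 0.647
gripper_force: 27.0
[-1.29110307  0.34601058  0.90756657]
```

```bash
python3 -m inch '[[0,0,0,0,0,0],[0,0,0,0,0,0],[0,0,0,0,0,0],[0,0,0,0,0,0]]' 72 && python3 -m inch '[[0,0,-0.02,0,0,0],[0,0,-0.06,0,0,0],[0,0,-0.12,0,0,0],[0,0,-0.18,0,0,0],[0,0,-0.2,0,0,0],[0,0,-0.2,0,0,0]]'
python3 - <<'E'
from h import *
c,im=blue("wrist",66)
# yellow ring & orange tab
h=cv2.cvtColor(im,cv2.COLOR_RGB2HSV)
for n,lo,hi in(("yellow",(24,120,90),(34,255,255)),("orange",(8,150,90),(20,255,255))):
    m=cv2.inRange(h,lo,hi);k,l,st,ce=cv2.connectedComponentsWithStats(m)
    for i in range(1,k):
        if st[i,4]>30: print(n,st[i].tolist(),ce[i].round(1),atz(c,ce[i],50))
cv2.imwrite("pics/w8.png",im[...,::-1])
E
```

```text
t: 21.5
tool_pos: [533.7, -129.2, 64.3]
ee_rot: [0.001, 0.13, 0.991, -0.0]
force: [0.0, 0.3, 0.1]
grip_width: 0.84
gripper_force: 0.0
t: 22.1
tool_pos: [534.9, -129.5, 166.6]
ee_rot: [0.003, 0.13, 0.991, -0.0]
force: [0.4, 0.1, -0.9]
grip_width: 0.842
gripper_force: 0.0
wrist [285, 168, 67, 68, 3480] [318.1 202.6] [ 534.1 -128.    66. ] circle [ 534.5 -128.3] 29.7
yellow [276, 157, 81, 71, 553] [312.3 180.6] [ 518.8 -129.1   50. ]
orange [284, 134, 63, 16, 882] [315.  141.6] [ 487.2 -118.1   50. ]
orange [116, 163, 30, 23, 256] [131.4 171.1] [ 470.6 -276.    50. ]
```

View pics/w8.png

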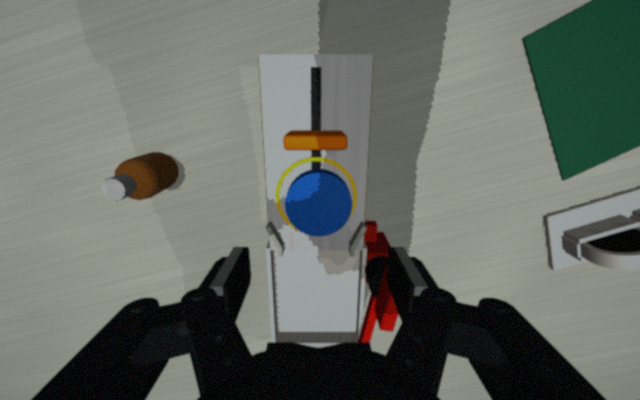

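The lid lies flat on the ring at (318,203), blue side up, and the ring shows around it at (317,193). The tab is at (315,141), the gate is open at (378,290) and the vial is untouched. Next is the push.

```bash
python3 -c "
from h import *
move([453,-107,165],down(75))"; python3 -m inch '[[0.03,0,0,0,0,0],[0.08,0,0,0,0,0],[0.13,0,0,0,0,0],[0.16,0,0,0,0,0],[0.17,0,0,0,0,0],[0.17,0,0,0,0,0],[0.17,0,0,0,0,0]]' 0 40; python3 -c "
from h import *
move([453,-107,82],down(75))"
```

```text
row [0.168, 0.001, -0.001, 0.0, 0.002, 0.0] t 22.15 len 84 ang 0
t: 22.85
tool_pos: [451.9, -107.3, 163.7]
ee_rot: [0.001, 0.13, 0.991, -0.0]
force: [0.1, 0.5, 0.3]
grip_width: -0.001
gripper_force: 0.0
row [-0.002, 0.001, 0.163, 0.0, 0.001, 0.0] t 22.85 len 82 ang 0
```

```bash
python3 -m inch '[[0,0,0.02,0,0,0],[0,0,0.06,0,0,0],[0,0,0.1,0,0,0],[0,0,0.14,0,0,0],[0,0,0.158,0,0,0],[0,0,0.163,0,0,0],[0,0,0.163,0,0,0]]' && python3 -m inch '[[-0.005,0,0,0,0,0],[-0.015,0,0,0,0,0],[-0.025,0,0,0,0,0],[-0.035,0,0,0,0,0],[-0.045,0,0,0,0,0],[-0.055,0,0,0,0,0],[-0.06,0,0,0,0,0]]'
```

```text
t: 23.55
tool_pos: [451.7, -107.2, 82.4]
ee_rot: [0.001, 0.13, 0.991, -0.0]
force: [-0.6, 0.1, -0.4]
grip_width: -0.002
gripper_force: 0.0
t: 24.25
tool_pos: [479.6, -114.7, 82.4]
ee_rot: [-0.001, 0.13, 0.991, 0.0]
force: [-6.0, 1.8, 4.2]
grip_width: 0.004
gripper_force: 2.8
```

```bash
python3 -m inch '[[-0.015,0,0,0,0,0],[-0.033,0,0,0,0,0],[-0.051,0,0,0,0,0],[-0.069,0,0,0,0,0],[-0.087,0,0,0,0,0],[-0.105,0,0,0,0,0],[-0.123,0,0,0,0,0],[-0.14,0,0,0,0,0],[-0.155,0,0,0,0,0],[-0.165,0,0,0,0,0]]'; python3 -m inch '[[-0.005,0,0,0,0,0],[-0.01,0,0,0,0,0],[-0.015,0,0,0,0,0],[-0.018,0,0,0,0,0],[-0.018,0,0,0,0,0]]'
```

```text
t: 25.25
tool_pos: [556.7, -135.4, 82.3]
ee_rot: [-0.003, 0.13, 0.991, 0.0]
force: [-13.1, 3.8, 9.2]
grip_width: -0.001
gripper_force: 6.4
t: 25.75
tool_pos: [564.9, -137.5, 82.3]
ee_rot: [-0.004, 0.13, 0.991, 0.0]
force: [-11.9, 2.9, 8.8]
grip_width: -0.001
gripper_force: 6.4
```

```bash
python3 -m inch '[[-0.004,0,0,0,0,0],[-0.008,0,0,0,0,0],[-0.012,0,0,0,0,0],[-0.012,0,0,0,0,0]]'
python3 - <<'E'
from h import *
blue("wrist",46,100)
E
```

```text
t: 26.15
tool_pos: [569.1, -138.7, 82.3]
ee_rot: [-0.005, 0.13, 0.991, 0.001]
force: [-16.2, 4.5, 13.4]
grip_width: -0.002
gripper_force: 8.5
wrist [312, 321, 13, 18, 194] [318.  330.2] [ 635.5 -155.4   46. ] circle [ 635.1 -155.7] 8.0
```

The force jumped to 17 N, above the slide's 13 N at full travel, so the slide is at its end stop. I let it spring back in a controlled way.

```bash
python3 -m inch '[[0.02,0,0,0,0,0],[0.05,0,0,0,0,0],[0.08,0,0,0,0,0],[0.11,0,0,0,0,0],[0.14,0,0,0,0,0],[0.17,0,0,0,0,0],[0.2,0,0,0,0,0],[0.22,0,0,0,0,0],[0.24,0,0,0,0,0],[0.255,0,0,0,0,0]]' && python3 -m inch '[[0,0,-0.05,0,0,0],[0,0,-0.1,0,0,0],[-0.05,0,-0.18,0,0,0],[-0.12,0,-0.25,0,0,0],[-0.2,0,-0.28,0,0,0],[-0.24,0,-0.28,0,0,0],[-0.24,0,-0.28,0,0,0]]'
python3 - <<'E'
from h import *
c,im=blue("wrist",46)
h=cv2.cvtColor(im,cv2.COLOR_RGB2HSV)
for n,lo,hi in(("orange",(8,150,90),(20,255,255)),("red",(0,150,60),(6,255,255))):
    m=cv2.inRange(h,lo,hi);k,l,st,ce=cv2.connectedComponentsWithStats(m)
    for i in range(1,k):
        if st[i,4]>60: print(n,st[i].tolist(),ce[i].round(1))
f=lambda x,y,z:np.array([534+x*.966+y*.259,-129-x*.259+y*.966,z])
print("tab top rear expected",proj(c,f(-58,22,93.5)),proj(c,f(-48,-22,93.5)),proj(c,f(-48,-22,51.5)))
s=c["origin"];print("bin centre",f(52+56.5+2,0,30))
b=cv2.cvtColor(camera("side"),cv2.COLOR_RGB2HSV);print(observe()["t"])
blue("top",46,60)
E
```

```text
t: 27.2
tool_pos: [452.1, -107.4, 82.9]
ee_rot: [0.002, 0.13, 0.991, -0.0]
force: [-0.6, 0.4, 0.9]
grip_width: -0.002
gripper_force: 0.0
t: 27.9
tool_pos: [570.5, -139.1, 223.1]
ee_rot: [0.003, 0.13, 0.991, -0.0]
force: [-0.3, 0.9, -0.3]
grip_width: -0.004
gripper_force: 0.0
wrist [294, 195, 49, 46, 1820] [318.  216.2] [ 610.8 -148.7   46. ] circle [ 611.3 -148.8] 29.5
orange [291, 83, 51, 13, 595] [315.7  89.1]
orange [149, 117, 16, 11, 62] [157.7 120.7]
red [359, 175, 11, 17, 161] [363.7 183.2]
red [361, 197, 24, 7, 66] [370.5 198.9]
red [354, 202, 39, 87, 908] [374.  242.5]
tab top rear expected [343.7  81.9] [290.4  94.9] [294.3  96.2]
bin centre [ 640.743  -157.6195   30.    ]
28.0
top [114, 62, 35, 36, 318] [131.2  79. ] [823.2 553.6  46. ] circle [825.  557.1] 67.6
top [125, 90, 44, 23, 305] [146.2 101.4] [755.3 506.1  46. ] circle [753.7 505.1] 67.9
top [205, 166, 15, 7, 63] [212.4 168.6] [556.3 305.8  46. ] circle [553.6 306.1] 21.0
```

```bash
python3 -c "
from h import *
move([671,-217,225],down(75))
move([697,-121,225],down(75))"
```

```text
row [-0.243, -0.099, -0.006, -0.0, -0.0, 0.0] t 28.05 len 131 ang 0
row [-0.244, 0.1, -0.006, -0.0, -0.0, 0.0] t 28.05 len 132 ang 0
```

```bash
cat > grab.py <<'E'
from h import *
import pickle,sys
s=observe();c=get_calibration("wrist");im=camera("wrist");m=cv2.inRange(cv2.cvtColor(im,cv2.COLOR_RGB2HSV),(95,90,40),(130,255,255))
cs=[k for k in cv2.findContours(m,0,1)[0] if cv2.contourArea(k)>600]
print(s["tool_pos"].round(1),[cv2.boundingRect(k) for k in cs]);pickle.dump((c,cs),open(sys.argv[1],"wb"))
E
python3 -m inch '[[-0.04,-0.02,0,0,0,0],[-0.1,-0.04,0,0,0,0],[-0.17,-0.07,0,0,0,0],[-0.22,-0.09,0,0,0,0],[-0.243,-0.099,0,0,0,0],[-0.243,-0.099,0,0,0,0],[-0.243,-0.099,0,0,0,0],[-0.243,-0.099,0,0,0,0]]'; python3 grab.py a.pkl; python3 -m inch '[[0,0.05,0,0,0,0],[0,0.1,0,0,0,0],[0,0.16,0,0,0,0],[0,0.19,0,0,0,0],[0,0.2,0,0,0,0],[0,0.2,0,0,0,0],[0,0.2,0,0,0,0]]'; python3 grab.py b.pkl
python3 - <<'E'
from h import *
import pickle
from scipy.optimize import least_squares
V=[pickle.load(open(f,"rb")) for f in("a.pkl","b.pkl")]
th=np.linspace(0,2*np.pi,72);D=np.c_[np.cos(np.arange(24)*np.pi/12),np.sin(np.arange(24)*np.pi/12)]
def res(p):
    r=R.from_rotvec([p[3],p[4],0]);o=[]
    w=np.vstack([r.apply(np.c_[28*np.cos(th),28*np.sin(th),np.full(72,z)]) for z in(-8,8)])+p[:3]
    for c,cs in V:
        k=min(cs,key=lambda k:abs(np.hypot(*(k[:,0].mean(0)-proj(c,[611,-149,46])))))[:,0]
        q=np.array([proj(c,x) for x in w]); o.append((D@q.T).max(1)-(D@k.T).max(1))
    return np.concatenate(o)
f=least_squares(res,[611,-149,38,0,0],diff_step=1e-3,x_scale=[1,1,1,.05,.05],loss="soft_l1");p=f.x
x=(p[0]-534)*.966-(p[1]+129)*.259;print(p.round(2),"tilt",np.hypot(p[3],p[4]).round(3),"x_f",x,"y_f",(p[0]-534)*.259+(p[1]+129)*.966,"rms",np.sqrt((res(p)**2).mean()))
E
```

```text
t: 28.85
tool_pos: [670.8, -216.7, 223.3]
ee_rot: [0.0, 0.13, 0.991, 0.0]
force: [-0.7, -0.3, -0.5]
grip_width: 0.004
gripper_force: 0.0
[ 670.8 -216.7  223.3] [(339, 80, 56, 58)]
t: 29.6
tool_pos: [697.3, -121.8, 223.1]
ee_rot: [0.001, 0.131, 0.991, -0.0]
force: [0.1, -0.2, 0.0]
grip_width: -0.0
gripper_force: 0.0
[ 697.3 -121.8  223.1] [(241, 78, 57, 59)]
[ 611.68 -148.77   36.63    0.      0.  ] tilt 0.0 x_f 80.15928878445683 y_f 1.0197210556112282 rms 0.558541637126601
```

Run:
```python
from h import *
import pickle
from scipy.optimize import minimize
V=[pickle.load(open(f,"rb")) for f in("a.pkl","b.pkl")]
th=np.linspace(0,2*np.pi,72);D=np.c_[np.cos(np.arange(24)*np.pi/12),np.sin(np.arange(24)*np.pi/12)]
def cost(p):
    p=np.array(p)*[10,10,10,.1,.1]+[611.7,-148.8,37,0,0];r=R.from_rotvec([p[3],p[4],0]);o=0
    w=np.vstack([r.apply(np.c_[28*np.cos(th),28*np.sin(th),np.full(72,z)]) for z in(-8,8)])+p[:3]
    for c,cs in V: o+=(((D@np.array([proj(c,x) for x in w]).T).max(1)-(D@cs[0][:,0].T).max(1))**2).mean()/2
    return o**.5
for i in([0,0,0,0,0],[0,0,0,0,3],[0,0,0,0,-3]):
    f=minimize(cost,i,method="Nelder-Mead",options=dict(maxfev=250,xatol=.02,fatol=.003));print((f.x*[10,10,10,.1,.1]).round(2),round(f.fun,3),round(cost(i),3))
```

```text
[0. 0. 0. 0. 0.] 0.58 0.58
[ 0.   -0.    0.    0.    0.29] 0.907 0.923
[ 0.01  0.01  0.02  0.   -0.02] 0.569 0.914
```

The fit puts the lid flat (tilt about 0.02 rad) at bin-floor height, with its centre about 29 mm behind the bin's centre and inside the limit. The tab is back at its rest position in the image, and the gate is still open.

```bash
python3 -c "
from bench import *
print(job.sign_off())"
```

```text
the job is handed in; nothing more can be done
None
```

I handed the job in at about 30 s; no verdict came back. By my measurements the blue lid lies flat in the bin, blue top up, the slide is back at rest, the gate is open, and the other lids and the vial looked undisturbed in the last views I had of them.

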